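# Restore the coarse wire-feed setting and switch on

### The arm

A 6-joint arm with a two-finger parallel gripper is mounted at the origin on the work surface. World frame = base frame: x ahead of the robot, y to its left, z up, the work surface at z = 0. Lengths are in m, angles in degrees, forces in N, time in s.
With the tool pointing down it reaches from about 0.3 to 0.75 m from the base axis. Payload 8.5 kg.
Tool frame: the origin (TCP) lies midway between the tips of the shut fingers; the grasp point (between the pads) lies 19 mm behind it (env.tcp_to_grasp is the z of the grasp point in the tool frame, in m); z points along the fingers, y is the line along which they close (so a half turn about z gives the same grasp; the last joint's range is limited). The gripper opens to 85 mm and grips with 20 to 120 N. Pads are 22 mm wide; open, the fingers measure 114 mm over their backs; the gripper's body (76 mm by 85 mm) begins 54 mm behind the grasp point. The pads swing forward as they close: fully open they stand 13 mm farther back than shut.
Start: joints at [60.201, 21.807, 74.336, -0, 83.858, -12.336], TCP at [0.165, 0.525, 0.231] pointing down, gripper open.
Joint ranges: [-178.18, 178.18], [-50.72, 133.34], [12.68, 142.11], [-81.47, 261.47], [9.98, 163.14], [-165.26, 165.26]. Speed limits (degrees/s): [136.94, 136.94, 180, 180, 180, 180].

### API

Orientations are given as a 3x3 rotation matrix whose columns are the frame's x, y, z axes.
In Python, from rig import env, imaging, job, models gives the robot as it stands. The module is installed in compiled form; this text tells all that it offers.
- The arm moves only by the tool jog_arm, never from a script. Its argument "plan" is text: rows parted by semicolons, each of 7 numbers parted by spaces: the turn, a rotation vector about the tool's x, y, z in degrees, then the shift along the tool's x, y, z in cm, then the closure in counts, from 0 (fully open) to 255 (shut). In form: rx ry rz x y z claw; .... A call has 1 to 10 rows; each row shifts and turns the commanded pose from where the row before left it, along the tool's axes as they then stand; what a row does not reach is not made up. A row lasts 1/12 s, in which the tool goes at most 41.7 mm and 7.16 degrees, less where a joint would pass 70% of its speed; a pose out of reach is approached as far as the arm can. A call with a gripper value outside its range is refused whole. The fingers move at their own pace and stop on an object; "grip_force" is the grip in N (left out, the last holds). Time passes only in rows, so rows that do not move let the fingers close. It gives the time, the measured TCP pose, the force, the opening and the grip force at its end, in the units of the state.
- env.observe(): the state, without advancing time (a new reading comes with each control period).
- imaging.get_image(name): name is "scene" or "top" or "wrist"; returns a dict with "pixels" (400x640x3 uint8, red, green, blue), "depth" (400x640 float32, m along the optical axis (not along the pixel's ray), 0 where there is no reading), "fov_y" (degrees; the focal length in pixels is half the picture's height over the tangent of half this angle, whatever the lens; pixels are square), "cx", "cy" (the principal point, pixels), "world_from_camera" (4x4, takes a point from camera to world coordinates). Camera axes: x right, y down, z forward; pixel columns grow to the right and rows downward; lengths in m; the calibration is good to about 2 mm. The wrist camera is an equidistant fisheye: a pixel r from the principal point sees the ray r / f radians off the axis. A picture is of the moment at which its call begins.
- job.close_job(): hands the job in; it is judged then, once.
Trained networks look in the newest picture that a camera, given by its name, has taken for a name from the list of things; names that differ only in an ending like _2 or _b are one class to them, and where a whole thing is asked for, a point or a joint stands for the part that bears it (a point fixed in the world has none). Each returns a list of dicts, best first, with "confidence" (0 to 1); they miss things now and then, are a little off and sometimes report something else, mostly with a low value. They report only what shows in the picture. A call takes as long as a camera call.
- models.outline_of(camera, query): "region" (400x640 bool, what is visible of it) and "bbox" ([centre column, centre row, width, height] in pixels, round what is visible of it).
- models.tip_of(camera, query): "at" ([column, row] in pixels: a listed point, or the origin of a listed thing).
The state is a dict: "time_s": time; "q": joint angles; "qvel": joint speeds; "joint_efforts": joint torques, N m; "position": TCP position; "tool_rot": TCP orientation; "ft_force": force on the tool from outside, world axes, zero at the start; "wrist_torque": the same for the moment, N m; "grip_width": finger opening in m; "gripper_force": force on a finger pad.
Only numpy, scipy, OpenCV 4.12 (cv2) and the standard library are available. Lean on these libraries where they do the work, as an engineer would, in place of code of your own. Each camera call takes 0.05 s, during which the arm holds its last target. There are 200 camera calls.

### The job

On the welding bench, turn the large lower ring of the coaxial pair clockwise until its nose points at the steel rider block on the dial rim, leaving the small upper knob and the rider as they are set. Only then switch the feeder on at the separate isolator: push its bar handle down against the spring, turn it clockwise as far as it goes and let it spring back up into the ON notch. Leave the other things on the bench alone.

Things in the scene. Friction and masses are not known exactly. Their poses are not given: they have to be found in the camera images.
- dial_box: Grey steel control box, 150 x 150 mm, 85 mm high, bolted to the bench (cannot move). Origin: centre of its underside, z up. On top lies an aluminium dial disc (diameter 128 mm, its upper face 88 mm above the bench). On the disc, on the vertical axis through the box centre, stands the coaxial pair: the coarse ring and, above it, the fine knob. The box may stand on the robot's left or right, turned up to 0.4 rad.
- coarse_grip (a point): Point on the knobs' axis, 117 mm above the bench, at a good height to grip the coarse ring. The coarse ring is a knurled black cylinder, diameter 60 mm, from 90 to 126 mm above the bench, that can be gripped across its diameter from above in any direction, the fingers straddling the fine knob.
- coarse_nose (a point): Tip of the low nose (6 mm wide, 5 mm high, its top 95.5 mm above the bench, white line on it) that sticks out radially from the foot of the coarse ring. The point is 44 mm from the knobs' axis.
- coarse (a joint): Angle of the coarse ring, rad, growing clockwise seen from above. At 0 the nose points along the box's +x axis. Limits -1.7 to 1.7. Turns against about 0.06 N m of friction and stays where it is left.
- rider_mark (a point): Target point for the nose, 44 mm from the knobs' axis at the inner end of the rider: a plain dark steel block 18 mm (radial) x 12 mm wide x 7 mm high, lying on the dial disc's rim from 45 to 63 mm from the axis, top at 95 mm above the bench. It marks the wanted setting and is stiff (0.3 N m).
- rider (a joint): Angle of the rider in the same measure as the coarse joint (the nose points at the rider when the two are equal). At the start it is 0.7 to 2.4 rad clockwise of the nose. Not to be moved.
- fine_mark (a point): Rim point on top of the fine knob, 16 mm from the axis, 152 mm above the bench, at the end of a black line. The fine knob is a knurled aluminium cylinder, diameter 34 mm, from 126 to 152 mm above the bench. Turns very easily and must stay as set: the mark may not shift by 3 mm.
- isolator_box: Grey steel box, 130 x 130 mm, 85 mm high, bolted to the bench (cannot move), beside the dial box. Origin: centre of its underside, z up. On its centre axis is the push-and-turn isolator switch. White bars on its top mark the two handle directions OFF (along the box's +x) and ON (1.05 rad clockwise of it).
- isolator_grip (a point): Centre of the isolator's bar handle, at a good height to grip, 134 mm above the bench when the handle is up; x along the bar, z up. The black bar is 64 mm long, 16 mm wide and rises 34 mm above a round disc (diameter 68 mm, 10 mm thick) of which it is part; bar top 145 mm and disc top 111 mm above the bench when up. The clearance from the disc's underside to the box below is 14 mm.
- isolator (a joint): Angle of the isolator handle, rad, growing clockwise seen from above: 0 = OFF, 1.05 = ON, both hard stops. When the handle is up, a lug locks it in its OFF or ON notch (about 0.09 rad of play); it turns only while pushed at least 7 mm down, with about 0.05 N m. The rising lug enters the ON notch from 0.96 rad on.
- plunger (a joint): How far the isolator handle is pushed down, m: 0 up, 0.014 bottom stop. The spring pushes back with about 3 N at the top, 7 N at 10 mm and 8 N at the bottom. Between the notches the handle stays caught about 7 mm down.
- magnet: Grey and steel welding magnet square, about 110 x 90 mm, 30 mm high, loose, a bystander. Origin: centre of underside.
- tube_piece: Square steel tube offcut, 200 mm long (its x axis), 40 x 40 mm, loose, a bystander. Origin: centre of underside.
- hammer: Hammer with wooden handle, about 260 mm long, lying on the bench along its x axis, a loose bystander.
- clamp: Grey G-clamp lying flat, about 190 x 80 mm, 22 mm high, its screw along its x axis, a loose bystander. Origin: near the middle of its frame, at bench height.

How it is judged:
By the outcome, as a careful person would: the job done as asked, in the order asked, and still so for the second after the job is handed in, with the robot touching nothing.
It also fails if it takes over 64 s, if anything falls off the work surface, if the arm or the gripper's body presses on something with over 40 N, if the wrist force passes 120 N, or if a joint passes its speed limit or range.

## Working session

There is one attempt and no reset: what is moved stays moved. The work goes in short steps, Python scripts to look and compute and a tool call to move; the robot and the scene stay as the last step left them, time stands still between calls to the robot, and variables do not carry over. Pictures are saved under pics/ and viewed, at most 12 in all, crops included, and the job is handed in when it is done.

Besides the shell and the picture viewer there is one more tool, called as name(argument=value, ...) on one line, values as JSON. jog_arm: Moves the arm, as the interface text tells. Its arguments: {"type":"object","properties":{"plan":{"type":"string"},"grip_force":{"type":"number"}},"required":["plan"]}

```bash
mkdir -p pics; cat > h.py <<'E'
import numpy as np, cv2
from rig import env, imaging, job, models
def ray(im,u,v,fish=False):
    f=200/np.tan(np.radians(im["fov_y"]/2)); x,y=(u-im["cx"])/f,(v-im["cy"])/f
    if fish:
        r=np.hypot(x,y); d=np.array([x/r*np.sin(r),y/r*np.sin(r),np.cos(r)]) if r>1e-9 else np.array([0,0,1.])
    else: d=np.array([x,y,1.])
    T=np.array(im["world_from_camera"]); return T[:3,3],T[:3,:3]@d
def atz(im,u,v,z,fish=False):
    o,d=ray(im,u,v,fish); return o+d*(z-o[2])/d[2]
def save(im,n): cv2.imwrite("pics/"+n,cv2.cvtColor(im["pixels"],cv2.COLOR_RGB2BGR))
Z=dict(coarse_grip=.117,coarse_nose=.0955,rider_mark=.095,fine_mark=.152,isolator_grip=.134,dial_box=0,isolator_box=0)
E
python3 - <<'E'
from h import *
for c in("top","scene"):
    im=imaging.get_image(c); save(im,c+"0.png")
    for q,z in Z.items():
        for r in models.tip_of(c,q)[:2]: print(c,q,round(r["confidence"],2),np.round(r["at"],1),np.round(atz(im,*r["at"],z),4))
o=env.observe(); print(o["time_s"],o["position"],np.round(o["tool_rot"],3),env.tcp_to_grasp)
E
```

```text
top coarse_grip 0.74 [360.  216.1] [ 0.5223 -0.1194  0.117 ]
top coarse_grip 0.73 [261.7 236.8] [0.4689 0.1648 0.117 ]
top coarse_nose 0.55 [251.9 229.8] [0.4903 0.1964 0.0955]
top coarse_nose 0.55 [359.9 213.9] [ 0.5301 -0.1214  0.0955]
top rider_mark 0.46 [270.9 226.2] [0.4997 0.1406 0.095 ]
top isolator_grip 0.8 [367.1 207.9] [ 0.5441 -0.1387  0.134 ]
top dial_box 0.64 [269.3 235.5] [0.4746 0.157  0.    ]
top isolator_box 0.64 [360.4 212.2] [ 0.5418 -0.1322  0.    ]
scene coarse_grip 0.53 [315.2 168.1] [0.4694 0.1473 0.117 ]
scene coarse_nose 0.79 [328.9 166.7] [0.4835 0.2099 0.0955]
scene rider_mark 0.43 [320.6 180. ] [0.5063 0.1239 0.095 ]
scene fine_mark 0.48 [317.2 157.2] [0.4691 0.1609 0.152 ]
scene isolator_grip 0.73 [276.8 213.3] [ 0.5337 -0.1371  0.134 ]
scene isolator_box 0.82 [279.2 246.5] [ 0.5236 -0.1289  0.    ]
scene isolator_box 0.72 [319.1 161. ] [0.3387 0.3621 0.    ]
0.8 [0.16504553 0.52463746 0.23134803] [[-0.954  0.3    0.   ]
 [ 0.3    0.954  0.   ]
 [ 0.     0.    -1.   ]] -0.0187
```

View pics/top0.png

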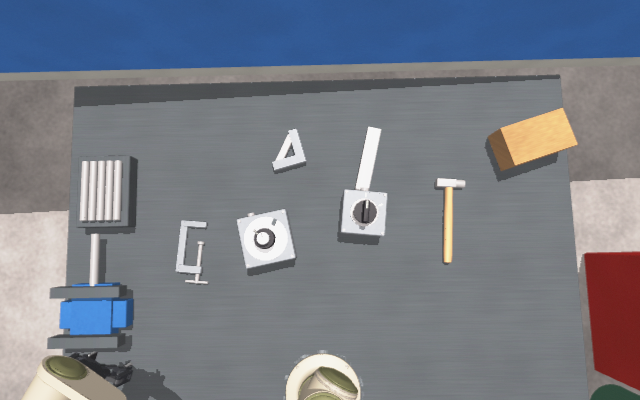

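View pics/scene0.png

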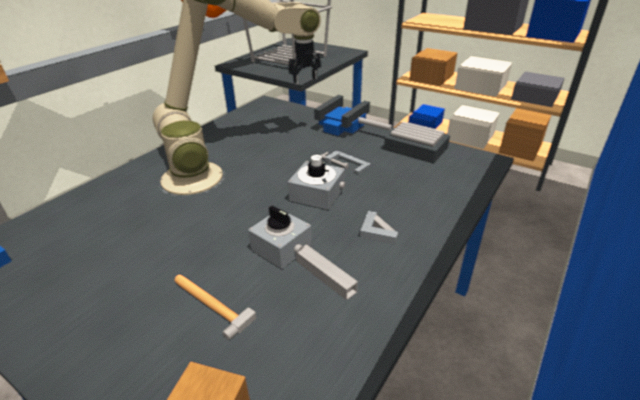

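The top view shows the dial box at about (265,238) with its rider near (274,222), and the isolator box at (364,212) with the bar along the image's vertical. Next I'll move above the dial for a close look.

jog_arm(plan="0 0 0 -3.2 -2 -0.9 0;0 0 0 -3.2 -2 -0.9 0;0 0 0 -3.2 -2 -0.9 0;0 0 0 -3.2 -2 -0.9 0;0 0 0 -3.2 -2 -0.9 0;0 0 0 -3.2 -2 -0.9 0;0 0 0 -3.2 -2 -0.9 0;0 0 0 -3.2 -2 -0.9 0;0 0 0 -3.2 -2 -0.9 0;0 0 0 -3.2 -2 -0.9 0")

```text
time_s: 1.63
position: [0.4111, 0.2361, 0.322]
tool_rot: [[-0.954, 0.3, 0.0], [0.3, 0.954, 0.0], [-0.0, 0.0, -1.0]]
ft_force: [0.6, 0.7, 0.3]
grip_width: 0.0853
gripper_force: 0.0
```

```bash
cat > look.py <<'E'
from h import *
import sys
im=imaging.get_image("wrist"); save(im,sys.argv[1])
np.save("last.npy",im,allow_pickle=True)
print("cam",np.round(np.array(im["world_from_camera"]),3).tolist(),im["fov_y"])
for q in sys.argv[2:]:
    for r in models.tip_of("wrist",q)[:2]: print(q,round(r["confidence"],2),np.round(r["at"],1),np.round(atz(im,*r["at"],Z[q],True),4))
o=env.observe(); print(o["time_s"],np.round(o["position"],4),np.round(o["tool_rot"],3).tolist(),np.round(o["q"],1))
E
python3 look.py w1.png coarse_grip coarse_nose rider_mark fine_mark isolator_grip
```

```text
cam [[0.299, 0.907, 0.298, 0.335], [0.954, -0.284, -0.093, 0.259], [0.001, 0.312, -0.95, 0.464], [0.0, 0.0, 0.0, 1.0]] 65.70646984690485
coarse_grip 0.59 [276.7 231.4] [0.4629 0.1586 0.117 ]
rider_mark 0.59 [272.6 255.4] [0.5029 0.1341 0.095 ]
fine_mark 0.63 [282.  255.7] [0.4804 0.1638 0.152 ]
fine_mark 0.22 [ 75.1 289.7] [ 0.4552 -0.2016  0.152 ]
isolator_grip 0.78 [127.7 319.1] [ 0.5348 -0.1385  0.134 ]
1.9333 [0.4096 0.2384 0.3211] [[-0.954, 0.299, -0.001], [0.299, 0.954, 0.0], [0.001, -0.0, -1.0]] [ 15.8  11.   75.1   0.   94.  -56.7]
```

View pics/w1.png

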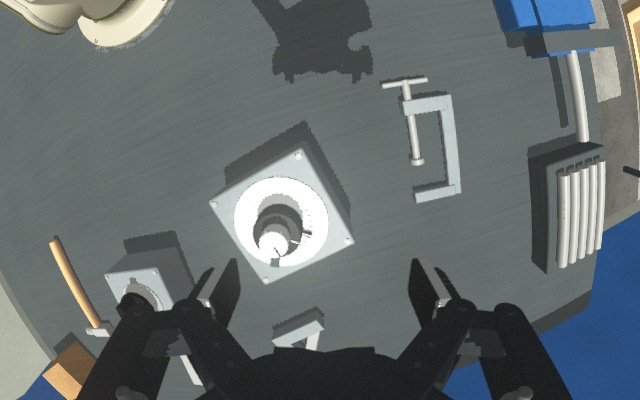

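The dial is at about (280,222). A dark nose shows near (307,233) and a dark mark near (275,262). I'll enlarge it.

```bash
python3 - <<'E'
from h import *
im=np.load("last.npy",allow_pickle=True).item()
c=im["pixels"][160:290,200:360]; save({"pixels":cv2.resize(c,None,fx=4.6,fy=4.6,interpolation=cv2.INTER_CUBIC)},"w1c.png")
for u,v,z in((307,233,.0955),(275,262,.095),(281,222,.088),(273,246,.152)): print(atz(im,u,v,z,True).round(4))
E
```

```text
[0.4847 0.1897 0.0955]
[0.5134 0.1335 0.095 ]
[0.4626 0.1605 0.088 ]
[0.4658 0.1582 0.152 ]
```

View pics/w1c.png

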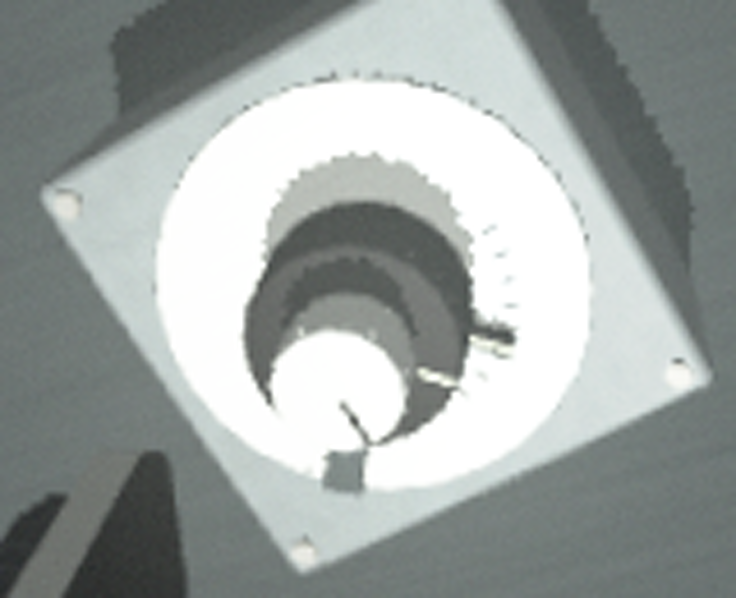

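The crop shows the nose, with its white line, pointing to crop (515,345), the rider block at crop (345,470), and the fine mark line toward (368,440).

```bash
cat > pts.py <<'E'
from h import *
im=np.load("last.npy",allow_pickle=True).item()
P=lambda x,y,z: atz(im,200+(x+.5)/4.6-.5,160+(y+.5)/4.6-.5,z,True)[:2]
D=np.array([P(x,y,.088) for x,y in((155,280),(592,290),(365,72),(200,160),(560,170),(210,410),(550,420),(400,490))])
A=np.c_[2*D,np.ones(len(D))]; s=np.linalg.lstsq(A,(D**2).sum(1),rcond=None)[0]; c=s[:2]; print("axis",c,"r",np.sqrt(s[2]+c@c))
C=[P(x,y,.085) for x,y in((42,190),(305,572),(710,380))]; print("corners",np.round(C,4),"mid",(C[0]+C[2])/2,[np.linalg.norm(C[i]-C[1]) for i in(0,2)])
fk=P(338,378,.152); print("knob top",fk)
for n,x,y,z in(("nose",515,346,.0955),("rider in",347,452,.095),("rider out",343,492,.095),("fine",368,442,.152)):
    d=P(x,y,z)-c; print(n,P(x,y,z),"r",np.linalg.norm(d),"ang",np.degrees(np.arctan2(d[1],d[0])))
E
python3 pts.py
```

```text
axis [0.4646723  0.15927801] r 0.06440567298551719
corners [[0.406  0.0745]
 [0.5494 0.1033]
 [0.5212 0.2442]] mid [0.46358314 0.15933867] [np.float64(0.14626805140460397), np.float64(0.14370968619962096)]
knob top [0.46081918 0.16026421]
nose [0.48890994 0.19457722] r 0.042819363464046946 ang 55.52518450172191
rider in [0.50739291 0.13592386] r 0.048687440824367594 ang -28.664177917657753
rider out [0.51992507 0.12972692] r 0.06265887822444693 ang -28.139404800000143
fine [0.47958946 0.16110658] r 0.01502882171187449 ang 6.988543433072677
```

jog_arm(plan="0 0 0 -1.9 -1.45 2.5 0;0 0 0 -1.9 -1.45 2.5 0;0 0 0 -1.9 -1.45 2.5 0;0 0 0 -1.9 -1.45 2.5 0;0 0 7 0 0 0 0;0 0 7 0 0 0 0;0 0 7 0 0 0 0;0 0 7 0 0 0 0;0 0 7 0 0 0 0;0 0 7 0 0 0 0")

```text
time_s: 2.77
position: [0.4646, 0.161, 0.2212]
tool_rot: [[-0.505, 0.863, -0.0], [0.863, 0.505, 0.0], [0.0, -0.0, -1.0]]
ft_force: [0.1, 0.5, -0.0]
grip_width: 0.0856
gripper_force: 0.0
```

jog_arm(plan="0 0 7 0 0 0 0;0 0 7 0 0 0 0;0 0 7 0 0 0 0;0 0 7 0 0 0 0;0 0 7 0 0 0 0;0 0 7 0 0 0 0;0 0 0 0 0 0 0;0 0 0 0 0 0 0")

```text
time_s: 3.43
position: [0.4648, 0.1607, 0.2212]
tool_rot: [[0.193, 0.981, -0.0], [0.981, -0.193, 0.0], [-0.0, -0.0, -1.0]]
ft_force: [0.7, -0.2, -0.5]
grip_width: 0.0856
gripper_force: 0.0
```

```bash
sed -i 's/^np.save/c=im["pixels"][60:380,140:500]; save({"pixels":cv2.resize(c,None,fx=1.8,fy=1.8,interpolation=cv2.INTER_CUBIC)},"c_"+sys.argv[1])\nnp.save/' look.py; python3 look.py w2.png coarse_grip coarse_nose rider_mark fine_mark
```

```text
cam [[0.981, -0.182, -0.061, 0.481], [-0.192, -0.932, -0.306, 0.238], [-0.001, 0.312, -0.95, 0.364], [0.0, 0.0, 0.0, 1.0]] 65.70646984690485
coarse_grip 0.84 [324.9 204. ] [0.4655 0.157  0.117 ]
coarse_nose 0.86 [342.5 152.8] [0.4883 0.1932 0.0955]
rider_mark 0.55 [368.2 210.8] [0.5023 0.1354 0.095 ]
fine_mark 0.85 [346.5 211.6] [0.482  0.1598 0.152 ]
3.6833 [0.4653 0.1599 0.2213] [[0.197, 0.98, -0.0], [0.98, -0.197, -0.0], [-0.0, -0.0, -1.0]] [ 5.1 16.5 84.2 -0.  79.3 16.5]
```

View pics/c_w2.png

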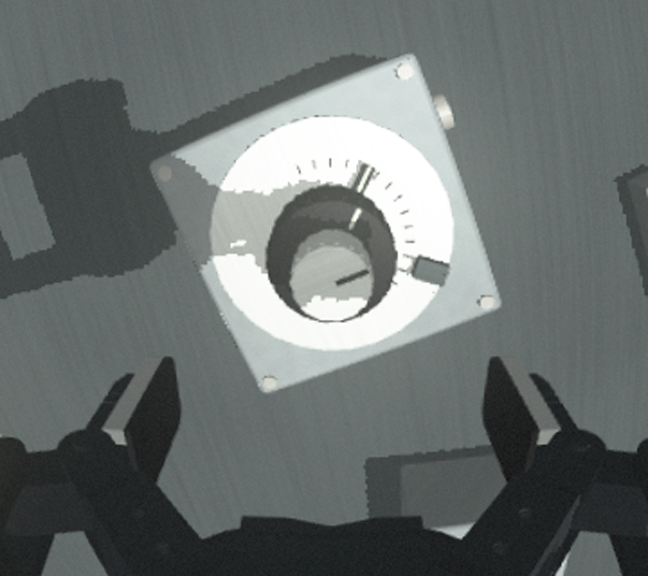

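The dial is clear: nose tip at crop (370,166), rider inner end at (415,265), fine mark line at (336,283) to (368,270).

```bash
cat > pts2.py <<'E'
from h import *
im=np.load("last.npy",allow_pickle=True).item()
P=lambda x,y,z: atz(im,140+(x+.5)/1.8-.5,60+(y+.5)/1.8-.5,z,True)[:2]
D=np.array([P(x,y,.088) for x,y in((211,232),(454,232),(332,115),(332,351),(243,152),(420,150),(246,315),(424,310))])
A=np.c_[2*D,np.ones(len(D))]; s=np.linalg.lstsq(A,(D**2).sum(1),rcond=None)[0]; c=s[:2]; print("axis",c,"r",np.sqrt(s[2]+c@c))
for n,x,y,z in(("nose",369,166,.0955),("rider in",415,265,.095),("rider out",447,273,.095),("fine",368,270,.152),("knobtop",330,278,.152)):
    d=P(x,y,z)-c; print(n,P(x,y,z),"r",np.linalg.norm(d),"ang",np.degrees(np.arctan2(d[1],d[0])))
E
python3 pts2.py
```

```text
axis [0.465405   0.15803293] r 0.0638891163880642
nose [0.49035984 0.19356268] r 0.04341781701108353 ang 54.91715471553734
rider in [0.50479488 0.13875357] r 0.04385494931574523 ang -26.07941526892389
rider out [0.52078024 0.1311047 ] r 0.061575540119493004 ang -25.933024589752208
fine [0.48056192 0.1614892 ] r 0.015546002538067167 ang 12.84565322174978
knobtop [0.46485184 0.1610645 ] r 0.0030816253589302485 ang 100.34078522817386
```

jog_arm(plan="0 0 0 -0.2 0 3.5 0;0 0 0 0 0 3.5 0;0 0 0 0 0 3 0;0 0 0 0 0 1.7 0;0 0 0 0 0 1 0;0 0 0 0 0 0 0;0 0 0 0 0 0 60;0 0 0 0 0 0 255;0 0 0 0 0 0 255;0 0 0 0 0 0 255", grip_force=40)

```text
time_s: 4.52
position: [0.4644, 0.158, 0.0956]
tool_rot: [[0.198, 0.98, -0.0], [0.98, -0.198, 0.0], [0.0, -0.0, -1.0]]
ft_force: [-4.9, 1.0, 6.6]
grip_width: 0.0589
gripper_force: 42.8
```

jog_arm(plan="0 0 0 0 0 0 255;0 0 0 0 0 0 255;0 0 0 0 0 0 255")

```text
time_s: 4.77
position: [0.4644, 0.158, 0.0956]
tool_rot: [[0.198, 0.98, -0.0], [0.98, -0.198, 0.0], [0.0, -0.0, -1.0]]
ft_force: [-5.8, 0.6, 5.2]
grip_width: 0.0589
gripper_force: 42.8
```

jog_arm(plan="0 0 7 0 0 0 255;0 0 7 0 0 0 255;0 0 7 0 0 0 255;0 0 7 0 0 0 255;0 0 7 0 0 0 255;0 0 7 0 0 0 255;0 0 7 0 0 0 255;0 0 7 0 0 0 255;0 0 7 0 0 0 255;0 0 7 0 0 0 255")

```text
time_s: 5.6
position: [0.4638, 0.1586, 0.0956]
tool_rot: [[0.99, 0.143, -0.001], [0.143, -0.99, 0.001], [-0.001, -0.002, -1.0]]
ft_force: [-8.7, 5.5, 8.3]
grip_width: 0.0585
gripper_force: 43.0
```

jog_arm(plan="0 0 5 0 0 0 255;0 0 0 0 0 0 255;0 0 0 0 0 0 255")

```text
time_s: 5.85
position: [0.4638, 0.1586, 0.0956]
tool_rot: [[0.998, 0.062, -0.001], [0.062, -0.998, 0.002], [-0.001, -0.002, -1.0]]
ft_force: [-7.9, 4.5, 8.6]
grip_width: 0.0589
gripper_force: 43.0
```

```bash
python3 look.py w3.png coarse_nose rider_mark fine_mark
```

```text
cam [[0.063, -0.948, -0.313, 0.544], [-0.998, -0.06, -0.018, 0.162], [-0.002, 0.314, -0.949, 0.238], [0.0, 0.0, 0.0, 1.0]] 65.70646984690485
coarse_nose 0.93 [360.5 187. ] [0.506  0.1427 0.0955]
coarse_nose 0.33 [ 86.7 208.4] [0.4839 0.3049 0.0955]
rider_mark 0.6 [367.  190.5] [0.5043 0.1393 0.095 ]
fine_mark 0.88 [318.3 301.5] [0.4803 0.1605 0.152 ]
6.05 [0.4638 0.1586 0.0956] [[0.998, 0.062, -0.001], [0.062, -0.998, 0.002], [-0.001, -0.002, -1.0]] [ 5.  24.7 95.4  0.1 60.  91.3]
```

View pics/c_w3.png

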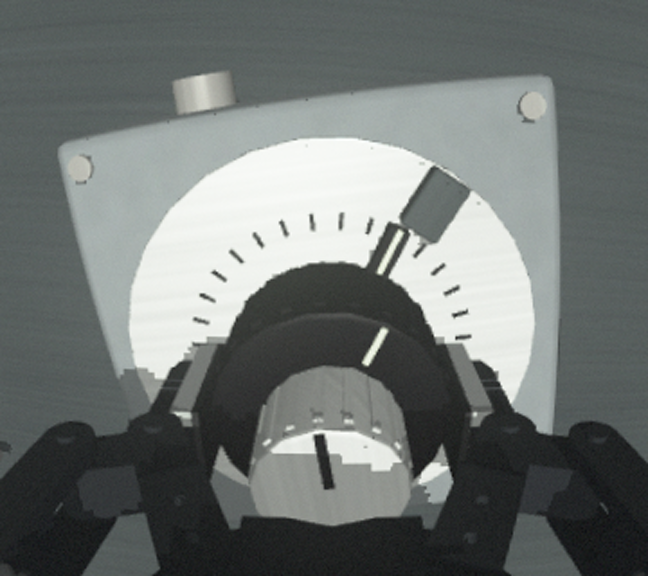

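The nose line, crop (379,274)→(402,232), stops a little short of the rider, whose inner edge centre is (416,231) and outer edge centre (452,178). The fine mark hasn't moved: it was (0.4806,0.1615) and now reads (0.4803,0.1605).

```bash
python3 - <<'E'
from h import *
im=np.load("last.npy",allow_pickle=True).item()
P=lambda x,y,z: atz(im,140+(x+.5)/1.8-.5,60+(y+.5)/1.8-.5,z,True)[:2]
D=np.array([P(x,y,.088) for x,y in((130,320),(534,320),(327,137),(165,235),(440,167),(510,240),(230,160))])
A=np.c_[2*D,np.ones(len(D))]; s=np.linalg.lstsq(A,(D**2).sum(1),rcond=None)[0]; c=s[:2]; print("axis",c,"r",np.sqrt(s[2]+c@c))
for ax in(c,np.array([.4645,.158])):
  for n,x,y,z in(("nose tip",399,227,.0955),("nose line end",401,232,.0955),("nose line in",380,274,.0955),("rider in",416,231,.095),("rider out",452,178,.095)):
    d=P(x,y,z)-ax; print(n,"r",np.linalg.norm(d).round(4),"ang",np.degrees(np.arctan2(d[1],d[0])).round(2))
E
```

```text
axis [0.46551311 0.15726519] r 0.062499037910144245
nose tip r 0.0437 ang -20.05
nose line end r 0.0426 ang -21.51
nose line in r 0.0296 ang -22.0
rider in r 0.0447 ang -26.22
rider out r 0.0619 ang -26.8
nose tip r 0.0449 ang -20.49
nose line end r 0.0439 ang -21.92
nose line in r 0.0308 ang -22.56
rider in r 0.0459 ang -26.48
rider out r 0.0631 ang -26.98
```

jog_arm(plan="0 0 5 0 0 0 255;0 0 0 0 0 0 255;0 0 0 0 0 0 255")

```text
time_s: 6.3
position: [0.4638, 0.1587, 0.0956]
tool_rot: [[1.0, -0.026, -0.001], [-0.025, -1.0, 0.002], [-0.001, -0.002, -1.0]]
ft_force: [-7.8, 4.8, 7.6]
grip_width: 0.059
gripper_force: 43.0
```

```bash
python3 look.py w4.png coarse_nose rider_mark fine_mark; python3 - <<'E'
from h import *
im=np.load("last.npy",allow_pickle=True).item()
save({"pixels":cv2.resize(im["pixels"][140:230,310:420],None,fx=6,fy=6,interpolation=cv2.INTER_CUBIC)},"d_w4.png")
E
```

```text
cam [[-0.024, -0.949, -0.314, 0.544], [-1.0, 0.022, 0.01, 0.155], [-0.002, 0.314, -0.949, 0.238], [0.0, 0.0, 0.0, 1.0]] 65.70646984690485
coarse_nose 0.8 [361.1 187.9] [0.504  0.1389 0.0955]
coarse_nose 0.16 [366.3 186.9] [0.5045 0.1364 0.0955]
rider_mark 0.67 [364.6 185.1] [0.5052 0.1371 0.095 ]
fine_mark 0.76 [314.  299.8] [0.4812 0.1605 0.152 ]
6.5 [0.4638 0.1587 0.0956] [[1.0, -0.025, -0.001], [-0.025, -1.0, 0.002], [-0.001, -0.002, -1.0]] [ 5.  24.7 95.4  0.1 60.  96.3]
```

View pics/d_w4.png

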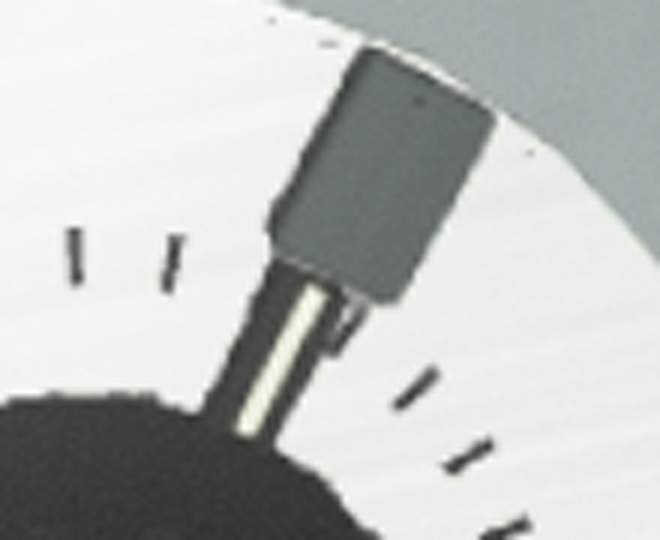

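The nose line's end at crop (316,290) sits about 1 mm to the left of the rider's centreline, which passes through (338,273). That is about 1.4° short.

jog_arm(plan="0 0 1.4 0 0 0 255;0 0 0 0 0 0 255;0 0 0 0 0 0 255")

```text
time_s: 6.75
position: [0.4638, 0.1587, 0.0956]
tool_rot: [[0.999, -0.05, -0.001], [-0.05, -0.999, 0.002], [-0.001, -0.002, -1.0]]
ft_force: [-6.9, 5.7, 7.2]
grip_width: 0.0588
gripper_force: 43.0
```

```bash
python3 look.py w5.png fine_mark; python3 - <<'E'
from h import *
im=np.load("last.npy",allow_pickle=True).item()
save({"pixels":cv2.resize(im["pixels"][140:230,310:420],None,fx=6,fy=6,interpolation=cv2.INTER_CUBIC)},"d_w5.png")
E
```

```text
cam [[-0.049, -0.948, -0.314, 0.544], [-0.999, 0.045, 0.017, 0.154], [-0.002, 0.314, -0.949, 0.238], [0.0, 0.0, 0.0, 1.0]] 65.70646984690485
fine_mark 0.78 [314.3 303.9] [0.4795 0.1601 0.152 ]
6.85 [0.4638 0.1587 0.0956] [[0.999, -0.049, -0.001], [-0.049, -0.999, 0.002], [-0.001, -0.002, -1.0]] [ 5.  24.7 95.4  0.1 60.  97.7]
```

View pics/d_w5.png

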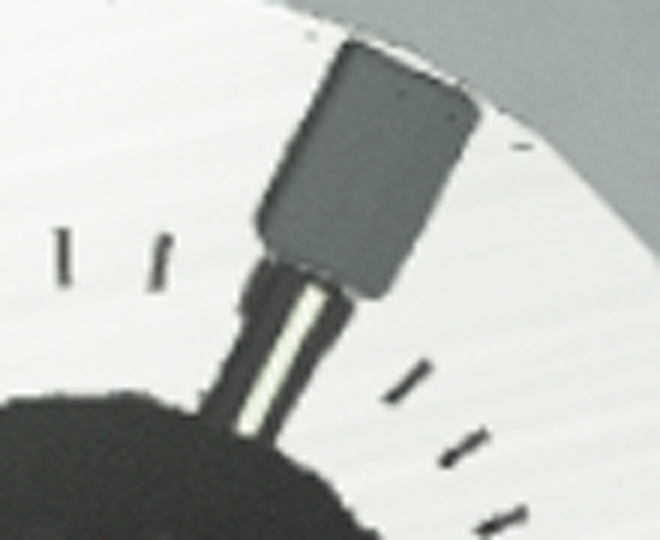

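The line now runs into the centre of the rider's inner edge, at crop (326,272). Releasing and lifting.

jog_arm(plan="0 0 0 0 0 0 120;0 0 0 0 0 0 0;0 0 0 0 0 0 0;0 0 0 0 0 0 0;0 0 0 0 0 -1.5 0;0 0 0 0 0 -3 0;0 0 0 0 0 -3.5 0;0 0 0 0 0 -4 0;0 0 0 0 0 -3 0;0 0 0 0 0 0 0")

```text
time_s: 7.68
position: [0.4671, 0.1579, 0.2506]
tool_rot: [[0.999, -0.05, 0.012], [-0.05, -0.999, 0.001], [0.012, -0.002, -1.0]]
ft_force: [-0.1, 0.2, 0.3]
grip_width: 0.0853
gripper_force: 0.0
```

```bash
python3 look.py w6.png coarse_nose rider_mark fine_mark isolator_grip; python3 - <<'E'
from h import *
a=np.array([.465,.158])
im=np.load("last.npy",allow_pickle=True).item()
save({"pixels":np.hstack([cv2.resize(im["pixels"][110:270,240:420],(720,640),interpolation=cv2.INTER_CUBIC)[:600]])},"d_w6.png")
E
```

```text
cam [[-0.049, -0.952, -0.301, 0.546], [-0.999, 0.046, 0.017, 0.153], [-0.002, 0.302, -0.953, 0.394], [0.0, 0.0, 0.0, 1.0]] 65.70646984690485
coarse_nose 0.93 [341.7 150.9] [0.5026 0.1381 0.0955]
fine_mark 0.86 [317.7 189. ] [0.4806 0.1614 0.152 ]
isolator_grip 0.87 [586.6 129.7] [ 0.5328 -0.1345  0.134 ]
isolator_grip 0.47 [620.3 142. ] [ 0.5228 -0.2071  0.134 ]
7.9333 [0.4645 0.1576 0.2431] [[0.999, -0.05, -0.003], [-0.05, -0.999, -0.0], [-0.003, 0.0, -1.0]] [ 4.9 15.4 82.1 -0.  82.7 97.8]
```

View pics/d_w6.png

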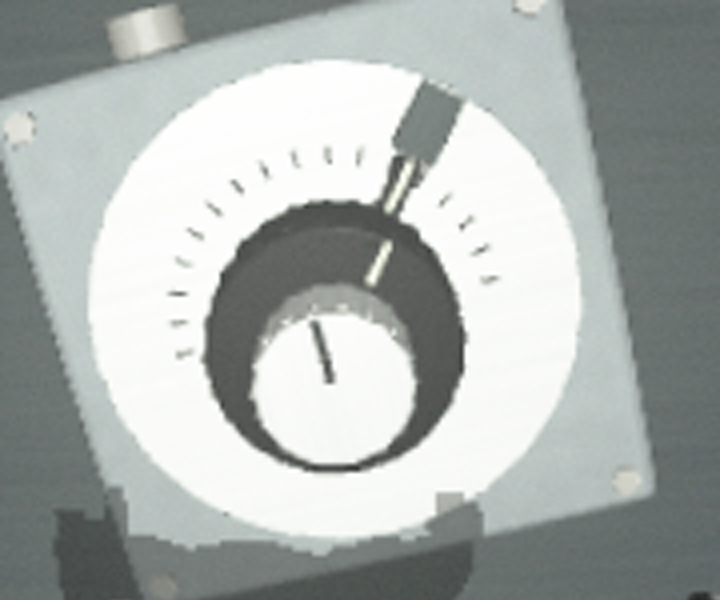

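The nose line (387,210)→(411,162) is in line with the rider's axis through (415,154), and the fine mark is unchanged. Next is the isolator.

jog_arm(plan="0 0 0 1.05 3.6 0 0;0 0 0 1.05 3.6 0 0;0 0 0 1.05 3.6 0 0;0 0 0 1.05 3.6 0 0;0 0 0 1.05 3.6 0 0;0 0 0 1.05 3.6 0 0;0 0 0 1.05 3.6 0 0;0 0 0 1.05 3.6 0 0;0 0 0 0 0 0 0;0 0 0 0 0 0 0")

```text
time_s: 8.77
position: [0.5343, -0.1357, 0.2425]
tool_rot: [[0.999, -0.053, -0.003], [-0.053, -0.999, 0.002], [-0.003, -0.001, -1.0]]
ft_force: [-0.3, -0.2, -0.1]
grip_width: 0.0854
gripper_force: 0.0
```

```bash
python3 look.py w7.png isolator_grip isolator_box; python3 - <<'E'
from h import *
im=np.load("last.npy",allow_pickle=True).item()
save({"pixels":cv2.resize(im["pixels"][110:270,240:420],(720,640),interpolation=cv2.INTER_CUBIC)[:600]},"d_w7.png")
E
```

```text
cam [[-0.052, -0.948, -0.315, 0.615], [-0.999, 0.049, 0.018, -0.141], [-0.002, 0.316, -0.949, 0.385], [0.0, 0.0, 0.0, 1.0]] 65.70646984690485
isolator_grip 0.95 [323.1 199. ] [ 0.5345 -0.1358  0.134 ]
isolator_box 0.64 [323.6 164.8] [ 0.5367 -0.1361  0.    ]
8.9167 [ 0.5342 -0.1331  0.2438] [[0.999, -0.049, -0.001], [-0.049, -0.999, 0.001], [-0.001, -0.001, -1.0]] [-26.3  21.4  72.9   0.   85.8  66.5]
```

View pics/d_w7.png

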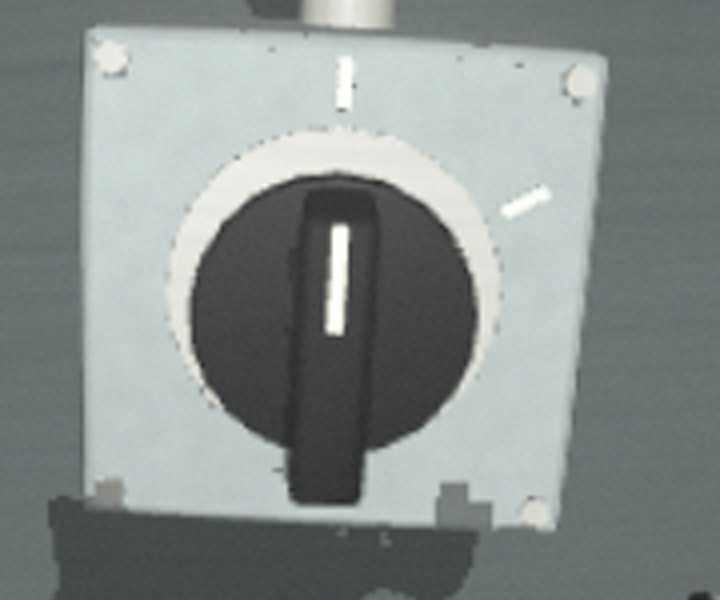

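The bar is upright in the picture, at crop x about 335, y 190–503. Its white line runs (336,334)→(341,224). The OFF bar is at (345,83) and the ON bar at (527,202).

```bash
python3 - <<'E'
from h import *
im=np.load("last.npy",allow_pickle=True).item()
P=lambda x,y,z: atz(im,240+(x+.5)/4-.5,110+(y+.5)/4-.5,z,True)[:2]
a,b=P(336,334,.145),P(341,224,.145); print("line",a,b,np.degrees(np.arctan2(*(b-a)[::-1])))
e=P(327,500,.145),P(341,192,.145); print("bar ends",e,np.mean(e,0),np.linalg.norm(e[1]-e[0]),np.degrees(np.arctan2(*(e[1]-e[0])[::-1])))
D=np.array([P(x,y,.111) for x,y in((191,310),(477,310),(336,172),(235,215),(440,215),(222,400),(450,400))])
A=np.c_[2*D,np.ones(len(D))]; s=np.linalg.lstsq(A,(D**2).sum(1),rcond=None)[0]; c=s[:2]; print("axis",c,"r",np.sqrt(s[2]+c@c))
for x,y in((345,83),(527,202)): d=P(x,y,.0855)-c; print(np.degrees(np.arctan2(*d[::-1])))
E
```

```text
line [ 0.54295438 -0.13673382] [ 0.56553779 -0.13889309] -5.461630725205092
bar ends (array([ 0.50636706, -0.13292152]), array([ 0.57195128, -0.13921998])) [ 0.53915917 -0.13607075] 0.06588595967612484 -5.485646597576685
axis [ 0.53672654 -0.13619054] r 0.03336598201474845
-5.476966566901158
-67.528376067466
```

jog_arm(plan="0 0 0 0.25 0.3 3 0;0 0 2.7 0 0 3 0;0 0 0 0 0 3 0;0 0 0 0 0 2.5 0;0 0 0 0 0 1.3 0;0 0 0 0 0 0 0;0 0 0 0 0 0 0;0 0 0 0 0 0 255;0 0 0 0 0 0 255;0 0 0 0 0 0 255", grip_force=70)

```text
time_s: 9.75
position: [0.5372, -0.1372, 0.1175]
tool_rot: [[0.995, -0.097, 0.002], [-0.097, -0.995, -0.001], [0.002, 0.001, -1.0]]
ft_force: [-0.2, -0.3, -0.3]
grip_width: 0.0516
gripper_force: 0.0
```

jog_arm(plan="0 0 0 0 0 0 255;0 0 0 0 0 0 255;0 0 0 0 0 0 255;0 0 0 0 0 0 255;0 0 0 0 0 0 255")

```text
time_s: 10.17
position: [0.537, -0.1355, 0.1166]
tool_rot: [[0.995, -0.097, 0.001], [-0.097, -0.995, 0.003], [0.0, -0.003, -1.0]]
ft_force: [1.5, 9.7, 2.4]
grip_width: 0.0145
gripper_force: 71.0
```

jog_arm(plan="0 0 0 0 0 0.4 255;0 0 0 0 0 0.4 255;0 0 0 0 0 0.4 255;0 0 0 0 0 0 255;0 0 0 0 0 0 255")

```text
time_s: 10.58
position: [0.5371, -0.1355, 0.1049]
tool_rot: [[0.995, -0.097, 0.001], [-0.097, -0.995, 0.003], [0.001, -0.003, -1.0]]
ft_force: [0.8, 9.9, 7.0]
grip_width: 0.015
gripper_force: 71.9
```

jog_arm(plan="0 0 7 0 0 0 255;0 0 7 0 0 0 255;0 0 7 0 0 0 255;0 0 7 0 0 0 255;0 0 7 0 0 0 255;0 0 7 0 0 0 255;0 0 7 0 0 0 255;0 0 7 0 0 0 255;0 0 0 0 0 0 255;0 0 0 0 0 0 255")

```text
time_s: 11.42
position: [0.5359, -0.1367, 0.1049]
tool_rot: [[0.476, -0.88, -0.002], [-0.88, -0.476, 0.001], [-0.002, 0.001, -1.0]]
ft_force: [-6.0, 2.7, 8.0]
grip_width: 0.0147
gripper_force: 71.9
```

```bash
python3 -c "
from h import *
o=env.observe(); print(o['wrist_torque'],o['ft_force'],o['position'],o['q'])"
```

```text
[ 0.48735532  1.1019774  -0.03143716] [-5.97054287  2.65030087  8.03633075] [ 0.53591845 -0.13666003  0.10486404] [-2.65704861e+01  2.92207214e+01  8.47196314e+01 -2.71456142e-03
  6.61882716e+01  1.25017042e+02]
```

jog_arm(plan="0 0 3 0 0 0 255;0 0 2 0 0 0 255;0 0 0 0 0 0 255;0 0 0 0 0 0 255")

```text
time_s: 11.75
position: [0.5358, -0.1367, 0.1048]
tool_rot: [[0.398, -0.917, -0.002], [-0.917, -0.398, 0.001], [-0.002, 0.002, -1.0]]
ft_force: [-5.9, 2.6, 7.9]
grip_width: 0.0147
gripper_force: 71.8
```

```bash
python3 -c "
from h import *
o=env.observe(); print(o['wrist_torque'],o['ft_force'],o['position'],np.degrees(np.arctan2(o['tool_rot'][1][0],o['tool_rot'][0][0])))"
```

```text
[0.40005861 1.24493319 0.14483953] [-5.92727982  2.64072185  7.91113835] [ 0.5357564  -0.13665735  0.10483825] -66.54024029702097
```

jog_arm(plan="0 0 1 0 0 0 255;0 0 0 0 0 0 255")

```text
time_s: 11.92
position: [0.5357, -0.1366, 0.1048]
tool_rot: [[0.382, -0.924, -0.003], [-0.924, -0.382, 0.001], [-0.002, 0.002, -1.0]]
ft_force: [-5.6, 3.2, 6.9]
grip_width: 0.0149
gripper_force: 71.9
```

```bash
python3 -c "
from h import *
o=env.observe(); print(o['wrist_torque'],o['ft_force'],o['position'],np.degrees(np.arctan2(o['tool_rot'][1][0],o['tool_rot'][0][0])))"
```

```text
[0.43705292 1.20294471 0.48958307] [-5.63571321  3.23562364  6.94544746] [ 0.53573501 -0.13663677  0.10481842] -67.53442033950034
```

The torque rose sharply, so the handle is at the ON stop. I'll ease the twist, let it rise with the handle still held, then release.

jog_arm(plan="0 0 -1 0 0 0 255;0 0 0 0 0 -0.4 255;0 0 0 0 0 -0.4 255;0 0 0 0 0 -0.4 255;0 0 0 0 0 0 255;0 0 0 0 0 0 255")

```text
time_s: 12.42
position: [0.5357, -0.1366, 0.1165]
tool_rot: [[0.398, -0.917, -0.003], [-0.917, -0.398, 0.001], [-0.002, 0.002, -1.0]]
ft_force: [-4.5, 3.1, 2.9]
grip_width: 0.0146
gripper_force: 71.4
```

jog_arm(plan="0 0 0 0 0 0 150;0 0 0 0 0 0 80;0 0 0 0 0 0 0;0 0 0 0 0 0 0;0 0 0 0 0 0 0;0 0 0 0 0 -2 0;0 0 0 0 0 -3.5 0;0 0 0 0 0 -3.5 0;0 0 0 0 0 -3.5 0;0 0 0 0 0 0 0")

```text
time_s: 13.25
position: [0.5388, -0.1381, 0.2482]
tool_rot: [[0.398, -0.917, 0.011], [-0.917, -0.398, -0.005], [0.009, -0.008, -1.0]]
ft_force: [-1.0, -0.9, -1.1]
grip_width: 0.0855
gripper_force: 0.0
```

```bash
python3 look.py w8.png isolator_grip isolator_box coarse_nose rider_mark fine_mark; python3 - <<'E'
from h import *
im=np.load("last.npy",allow_pickle=True).item()
save({"pixels":cv2.resize(im["pixels"][110:270,240:420],(720,640),interpolation=cv2.INTER_CUBIC)[:600]},"d_w8.png")
# depth heights near the isolator grip
f=200/np.tan(np.radians(im["fov_y"]/2)); r=models.outline_of("wrist","isolator_grip")
print(len(r)); 
ys,xs=np.nonzero(r[0]["region"]); o=[]
for u,v in zip(xs,ys):
    d=im["depth"][v,u]
    if d>0:
        p,q=ray(im,u,v,True); F=np.array(im["world_from_camera"])[:3,2]; o.append(p+q*d/(q@F))
o=np.array(o); t=o[o[:,2]>np.percentile(o[:,2],98)-.006]
m=t[:,:2].mean(0); w=np.linalg.svd(t[:,:2]-m,full_matrices=False)[2][0]
print("top z",np.percentile(o[:,2],[50,90,98]).round(4),"mid",m,"dir",np.degrees(np.arctan2(w[1],w[0])),np.ptp((t[:,:2]-m)@w))
E
```

```text
cam [[-0.917, -0.382, -0.115, 0.569], [-0.399, 0.873, 0.282, -0.212], [-0.008, 0.304, -0.953, 0.391], [0.0, 0.0, 0.0, 1.0]] 65.70646984690485
isolator_grip 0.75 [326.2 202.3] [ 0.5364 -0.1363  0.134 ]
isolator_box 0.65 [327.9 169.2] [ 0.5351 -0.1388  0.    ]
isolator_box 0.63 [150.1 255. ] [ 0.7427  0.0984 -0.    ]
fine_mark 0.28 [294.  343.5] [0.5073 0.0132 0.152 ]
13.55 [ 0.5364 -0.1371  0.2399] [[0.398, -0.918, -0.002], [-0.918, -0.398, 0.001], [-0.002, 0.002, -1.0]] [-26.6  21.9  72.7  -0.   85.5 130. ]
1
top z [0.1113 0.145  0.1458] mid [ 0.53610464 -0.13737647] dir 113.81186873360416 0.06431331904021881
```

View pics/d_w8.png

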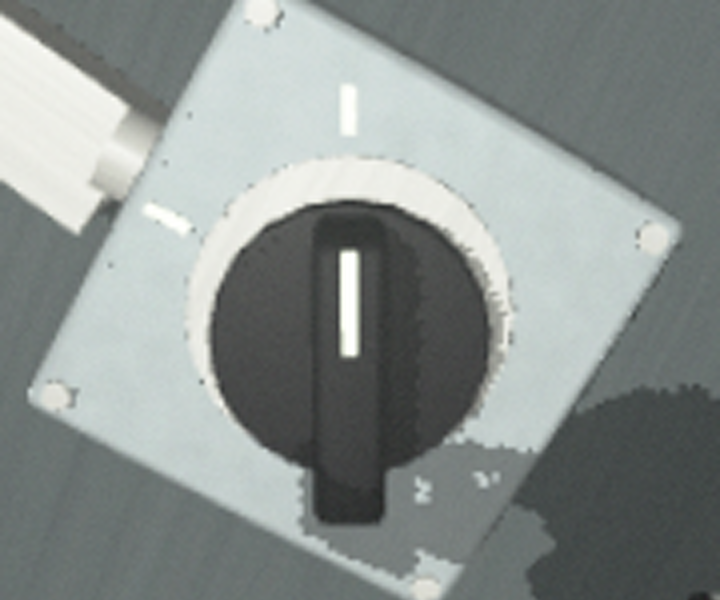

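The bar, with its white line at crop (348,250–356), points straight at the ON mark (348,110). Its top is at 145 mm, so it is up in the notch. Nothing is touching anything.

```bash
python3 -c "
from rig import job
print(job.close_job())"
```

```text
the job is handed in; nothing more can be done
None
```

The job is handed in: I turned the coarse ring until its nose lined up with the rider, without shifting the fine knob or the rider, then switched the isolator on. Its handle sits up in the ON notch (bar top at 145 mm, turned about 60.7°), and it took about 14 s of the 64 s allowed.

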